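Find the weak spring clip by tugging its test card

TASK

One of the three spring clips on the rack has gone weak. Find it by tugging the cards gently straight up with about 5 N: a sound clip keeps its card, the weak one lets its card slide. Draw the weak clip's card up to its stop, then take that clip by its jaws and set it down upright in the empty tray (do not drop it), card still drawn; leave the sound clips standing in their places with their cards in, never lift a clip off by its card, and do not disturb the other things.

Things in the scene. Friction and masses are not known exactly. Their poses are not given: they have to be found in the camera images.
- rack: aluminium plate 100 (x) by 340 (y) by 12 mm fixed to the bench; origin at the centre of its underside, z up, y along its length. Three look-alike clips stand loose on it at y = +110, 0, -110 mm, turned as the rack (within 2 mm and 1 degree). Each weighs about 0.8 kg, so pulling a card with more than about 7 N lifts its clip. The weak clip's card slides at about 3 N; the sound ones hold over 12 N.
- tab_left (a point): marks on the rack where the left clip (rack y = +110 mm) has the middle of its card's grip tab, card fully down; axes as the rack. Does not follow the clip or card. White plastic tab 22 (x) by 14 (y) by 20 mm high, 78 to 98 mm above the clip's underside; pinch it across the 14 mm. The card slides straight up at most 10 mm to a stop and cannot come out.
- tab_middle (a point): marks on the rack where the middle clip (rack y = 0) has the middle of its card's grip tab, card fully down; axes as the rack. Does not follow the clip or card. White plastic tab 22 (x) by 14 (y) by 20 mm high, 78 to 98 mm above the clip's underside; pinch it across the 14 mm. The card slides straight up at most 10 mm to a stop and cannot come out.
- tab_right (a point): marks on the rack where the right clip (rack y = -110 mm) has the middle of its card's grip tab, card fully down; axes as the rack. Does not follow the clip or card. White plastic tab 22 (x) by 14 (y) by 20 mm high, 78 to 98 mm above the clip's underside; pinch it across the 14 mm. The card slides straight up at most 10 mm to a stop and cannot come out.
- jaws_left (a point): marks on the rack where to take the left clip by its jaws: 64 mm above its underside; axes as the rack. Does not follow the clip. Two upright sprung jaws, together 44 mm wide (x) and 10 mm thick (y), 22 mm thick below 34 mm; tops 76 mm above the underside. Take them across the 44 mm, clear of the tab above. They stand on a dark steel foot 70 (x) by 60 (y) by 24 mm.
- jaws_middle (a point): marks on the rack where to take the middle clip by its jaws: 64 mm above its underside; axes as the rack. Does not follow the clip. Two upright sprung jaws, together 44 mm wide (x) and 10 mm thick (y), 22 mm thick below 34 mm; tops 76 mm above the underside. Take them across the 44 mm, clear of the tab above. They stand on a dark steel foot 70 (x) by 60 (y) by 24 mm.
- jaws_right (a point): marks on the rack where to take the right clip by its jaws: 64 mm above its underside; axes as the rack. Does not follow the clip. Two upright sprung jaws, together 44 mm wide (x) and 10 mm thick (y), 22 mm thick below 34 mm; tops 76 mm above the underside. Take them across the 44 mm, clear of the tab above. They stand on a dark steel foot 70 (x) by 60 (y) by 24 mm.
- card_p (a joint): how far one of the three cards is drawn up out of its clip, m: 0 fully down, 0.010 at its stop (0 to 0.002 at the start); it stays where it is left. Which of the three clips on the rack this card is in changes from start to start and is not known.
- card_q (a joint): how far one of the three cards is drawn up out of its clip, m: 0 fully down, 0.010 at its stop (0 to 0.002 at the start); it stays where it is left. Which of the three clips on the rack this card is in changes from start to start and is not known.
- card_r (a joint): how far one of the three cards is drawn up out of its clip, m: 0 fully down, 0.010 at its stop (0 to 0.002 at the start); it stays where it is left. Which of the three clips on the rack this card is in changes from start to start and is not known.
- tray: open grey tray fixed to the bench, outside 170 (x) by 150 (y) by 25 mm high, walls 4 mm, inner floor 4 mm above its origin, which is the centre of its underside; z up
- post_mid (a point): bystander: upright steel post 25 mm across, 75 mm high; point at its middle
- lens_ring: bystander: black ring lying flat, 52 mm across, 12 mm high; origin at the centre of its underside
- jar: bystander: jar 56 mm across, 70 mm high; origin at the centre of its underside

How it is judged:
By the outcome, as a careful person would: the job done as asked, in the order asked, and still so for the second after the job is handed in, with the robot touching nothing.
It also fails if it takes over 72 s, if anything falls off the work surface, if the arm or the gripper's body presses on something with over 40 N, if the wrist force passes 120 N, or if a joint passes its speed limit or range.

ROBOT

A 6-joint arm with a two-finger parallel gripper is mounted at the origin on the work surface. World frame = base frame: x ahead of the robot, y to its left, z up, the work surface at z = 0. Lengths are in m, angles in rad, forces in N, time in s.
With the tool pointing down it reaches from about 0.275 to 0.875 m from the base axis. Payload 12.5 kg.
Tool frame: the origin (TCP) lies between the finger pads; the fingertips stand 14 mm ahead of it and the grasp point (between the pads) lies 5 mm behind it (arm.tip_extent is the distance from the TCP to the fingertips, in m); z points along the fingers, y is the direction in which the jaws open and shut (so a half turn about z gives the same grasp; the last joint's range is limited). The gripper opens to 85 mm and grips with 20 to 120 N. Pads are 22 mm wide; open, the fingers measure 114 mm over their backs; the gripper's body (76 mm by 85 mm) begins 54 mm behind the grasp point. The pads swing forward as they close: fully open they stand 13 mm farther back than shut.
Start: joints at [-1.386, 0.351, 1.652, -0, 1.139, -0.085], TCP at [0.147, -0.53, 0.245] pointing down, gripper open.
Joint ranges: [-2.75, 2.75], [-0.79, 2.1], [0.01, 2.65], [-1.57, 4.71], [0.07, 3.14], [-2.87, 2.87]. Speed limits (rad/s): [2.22, 2.22, 2.79, 3.14, 3.14, 3.14].

INTERFACE

Orientations are given as a 3x3 rotation matrix whose columns are the frame's x, y, z axes.
In Python, from workcell import arm gives the robot as it stands.
- The arm moves only by the tool step_arm, never from a script. Its arguments are lists of equal length, an entry for each row: "twist": the turn, a rotation vector about the tool's x, y, z each as a share of 45 degrees, from -1 to 1, a list of three; "linear": the shift along the tool's x, y, z each as a share of 0.25 m, from -1 to 1, a list of three; "hand": the opening, from 0 (shut) to 1 (fully open). A call has 1 to 12 rows; each row shifts and turns the pose as measured when the row begins, along the tool's axes as they then stand; what a row does not reach is not made up. A row lasts 1/10 s, in which the tool goes at most 50 mm and 8.59 degrees, less where a joint would pass 70% of its speed; a pose out of reach is approached as far as the arm can. A call with a number of a shift or a turn outside -1 to 1 is refused whole. A call with a gripper value outside its range is refused whole. The fingers move at their own pace and stop on an object; the grip force is fixed at half the most. Time passes only in rows, so rows that do not move let the fingers close. It gives the time, the measured TCP pose, the force and the opening at its end, in the units of the state.
- arm.read_state(): the state, without advancing time (a new reading comes with each control period).
- arm.read_camera(name): name is "side" or "top" or "wrist"; returns a dict with "img" (384x512x3 uint8, blue, green, red), "camera_matrix" (3x3 intrinsics, pixels), "world_from_camera" (4x4, takes a point from camera to world coordinates). Camera axes: x right, y up, looking along -z (the intrinsics and any distortion apply to the point x, -y, -z); pixel columns grow to the right and rows downward; lengths in m; the calibration is good to about 2 mm. A picture is of the moment at which its call begins. There is no depth.
- arm.job_done(): hands the job in, once; it reports no verdict.
The state is a dict: "clock": time; "joint_positions": joint angles; "joint_vel": joint speeds; "joint_efforts": joint torques, N m; "tcp_pos": TCP position; "tcp_rot": TCP orientation; "force": force on the tool from outside, world axes, zero at the start; "moment": the same for the moment, N m; "grip_width": opening from 0.0 (shut) to 1.0 (fully open).
Only numpy, scipy, OpenCV 4.12 (cv2) and the standard library are available. Lean on these libraries where they do the work, as an engineer would, in place of code of your own. Each camera call takes 0.05 s, during which the arm holds its last target.

## Working session

There is one attempt and no reset: what is moved stays moved. The work goes in short steps, Python scripts to look and compute and a tool call to move; the robot and the scene stay as the last step left them, time stands still between calls to the robot, and variables do not carry over. Pictures are saved under pics/ and viewed, and the job is handed in when it is done.

Besides the shell and the picture viewer there is one more tool, called after "Emit:" as a command line: name --argument value ..., lists and objects as JSON in quotes. step_arm: Moves the arm, as the interface text tells. Its arguments: {"type":"object","properties":{"twist":{"type":"array","items":{"type":"array","items":{"type":"number"}}},"linear":{"type":"array","items":{"type":"array","items":{"type":"number"}}},"hand":{"type":"array","items":{"type":"number"}}},"required":["twist","linear","hand"]}

```bash
ls; mkdir -p pics; python3 - <<'E'
from workcell import arm
import cv2,json,numpy as np
s=arm.read_state()
for k,v in s.items(): print(k,np.round(v,4).tolist())
for n in ["side","top","wrist"]:
    c=arm.read_camera(n); cv2.imwrite(f"pics/{n}0.png",c["img"])
    print(n,np.round(c["camera_matrix"],2).tolist(),np.round(c["world_from_camera"],4).tolist(),[k for k in c])
E
```

```text
pics
clock 0.0
joint_positions [-1.3856, 0.3512, 1.6524, -0.0, 1.1391, -0.0846]
joint_vel [0.0006, 0.0007, 0.0013, 0.0004, 0.0002, -0.0007]
joint_efforts [0.0027, -50.6096, -29.141, 0.0, 0.0044, -0.0]
tcp_pos [0.1465, -0.5298, 0.2448]
tcp_rot [[0.9638, 0.2666, -0.0002], [0.2666, -0.9638, 0.0012], [0.0001, -0.0012, -1.0]]
force [-0.2199, -0.8617, 0.1005]
moment [-0.0001, 0.0205, -0.0389]
grip_width 1.0046
side [[387.43, 0.0, 260.66], [0.0, 387.43, 195.58], [0.0, 0.0, 1.0]] [[0.8615, 0.32, -0.3942, 0.3447], [-0.5074, 0.5163, -0.6899, -0.5554], [-0.0173, 0.7944, 0.6072, 0.5626], [0.0, 0.0, 0.0, 1.0]] ['img', 'camera_matrix', 'world_from_camera']
top [[476.36, 0.0, 251.82], [0.0, 476.36, 186.93], [0.0, 0.0, 1.0]] [[-0.0243, 0.9927, -0.1183, 0.502], [-0.9997, -0.0235, 0.0085, -0.0065], [0.0057, 0.1184, 0.9929, 1.2059], [0.0, 0.0, 0.0, 1.0]] ['img', 'camera_matrix', 'world_from_camera']
wrist [[332.06, 0.0, 257.05], [0.0, 332.06, 192.94], [0.0, 0.0, 1.0]] [[0.267, 0.9119, 0.3115, 0.2261], [-0.9637, 0.2532, 0.085, -0.5072], [-0.0014, -0.3229, 0.9464, 0.3721], [0.0, 0.0, 0.0, 1.0]] ['img', 'camera_matrix', 'world_from_camera']
```

View pics/side0.png

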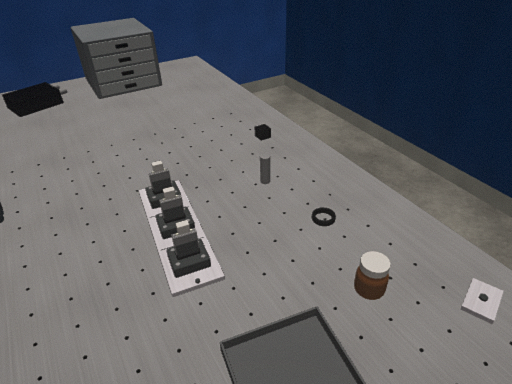

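View pics/top0.png

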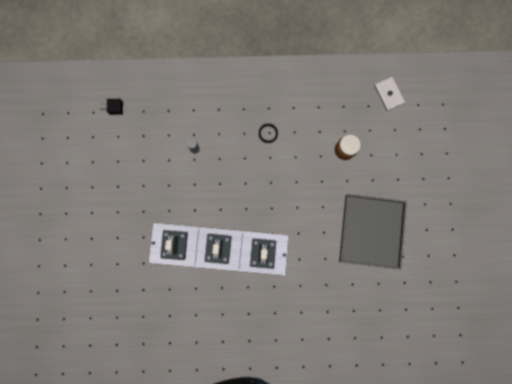

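View pics/wrist0.png

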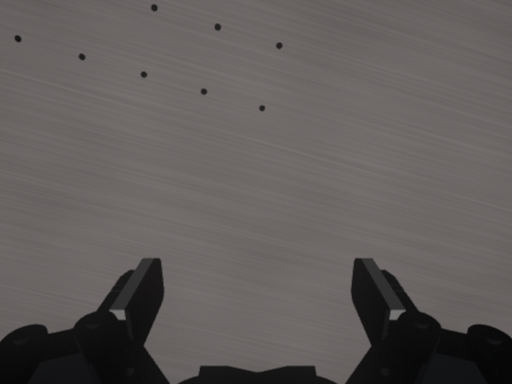

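The three clips stand on the white rack (top view about (174,245), (218,249), (263,253)). The tray is at (373,231), jar (347,147), ring (268,133) and post (194,147). Next I measure the rack, the tray and the tabs.

```bash
cat > h.py <<'E'
import numpy as np,cv2
def ray(c,px):
    K=c["camera_matrix"];T=c["world_from_camera"]
    p=np.linalg.inv(K)@np.array([px[0],px[1],1.]); d=T[:3,:3]@np.array([p[0],-p[1],-p[2]])
    return T[:3,3],d/np.linalg.norm(d)
def plane(c,px,z):
    o,d=ray(c,px); return o+d*(z-o[2])/d[2]
def tri(c1,p1,c2,p2):
    o,d=ray(c1,p1);q,e=ray(c2,p2)
    s=np.linalg.lstsq(np.stack([d,-e],1),q-o,rcond=None)[0]
    a=o+d*s[0];b=q+e*s[1]; return (a+b)/2,np.linalg.norm(a-b)
def proj(c,P):
    T=c["world_from_camera"];p=T[:3,:3].T@(np.asarray(P)-T[:3,3]);q=c["camera_matrix"]@np.array([p[0],-p[1],-p[2]]);return q[:2]/q[2]
E
python3 - <<'E'
import cv2,numpy as np
a=cv2.imread("pics/top0.png");b=cv2.imread("pics/side0.png")
cv2.imwrite("pics/top0z.png",cv2.resize(a[215:285,140:300],None,fx=5,fy=5,interpolation=cv2.INTER_CUBIC))
cv2.imwrite("pics/side0z.png",cv2.resize(b[150:295,125:230],None,fx=4,fy=4,interpolation=cv2.INTER_CUBIC))
E
```

```text
(no output)
```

View pics/top0z.png

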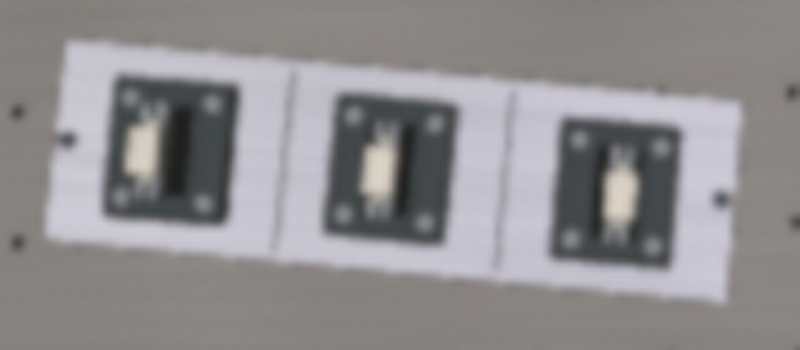

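View pics/side0z.png

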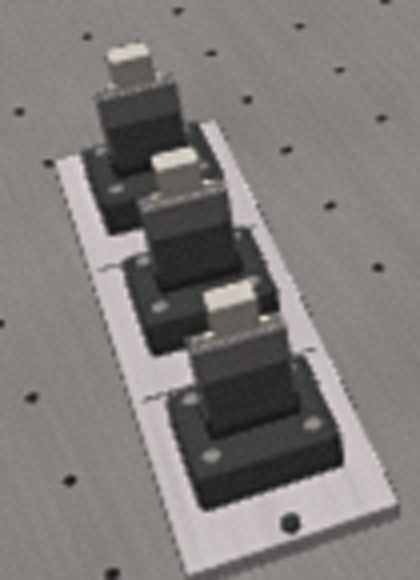

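```bash
python3 - <<'E'
from workcell import arm
from h import *
t=arm.read_camera("top");s=arm.read_camera("side")
a=t["img"];hsv=cv2.cvtColor(a,cv2.COLOR_BGR2HSV)
def rect(m,z,name,kern=0):
    cs,_=cv2.findContours(m,cv2.RETR_EXTERNAL,cv2.CHAIN_APPROX_NONE)
    c=max(cs,key=cv2.contourArea); c=cv2.convexHull(c)
    w=np.array([plane(t,p[0].astype(float),z)[:2] for p in c])
    r=cv2.minAreaRect((w*1000).astype(np.float32)); print(name,np.round(r[0],1),np.round(r[1],1),round(r[2],2)); return r
m=((a.min(2)>135)).astype(np.uint8); m[:215]=0;m[285:]=0;m[:,:140]=0;m[:,300:]=0
r=rect(cv2.morphologyEx(m,cv2.MORPH_CLOSE,np.ones((25,25))),0.012,"rack")
cs=[(105,140,0),(0,0,0)]
for i,(x0,x1) in enumerate([(155,194),(200,238),(244,284)]):
    f=(a.max(2)<115).astype(np.uint8)
    f2=np.zeros_like(f);f2[228:272,x0:x1]=f[228:272,x0:x1]
    f2=cv2.morphologyEx(f2,cv2.MORPH_OPEN,np.ones((3,3)))
    rect(f2,0.036,"foot%d"%i)
    # tab top: bright yellowish in foot
    q=((a[:,:,2].astype(int)-a[:,:,0]>8)&(a[:,:,2]>150)).astype(np.uint8)
    q2=np.zeros_like(q);q2[228:272,x0:x1]=q[228:272,x0:x1]
    ys,xs=np.nonzero(q2);print("tab px",xs.mean(),ys.mean(),len(xs),np.round(plane(t,(xs.mean(),ys.mean()),0.110),4))
f=(a.max(2)<90).astype(np.uint8);f[:190]=0;f[:,:330]=0;f[275:]=0;f[:,412:]=0
f=cv2.morphologyEx(f,cv2.MORPH_OPEN,np.ones((3,3)))
rect(f,0.025,"tray top")
E
```

```text
rack [491.8  69.6] [345.2 105.5] 83.44
foot0 [504.3 177. ] [59.9 67.2] 83.89
tab px 168.03389830508473 244.6271186440678 59 [0.5045 0.1785 0.11  ]
foot1 [492.8  70.2] [58.  67.2] 82.95
tab px 215.45 248.4 60 [0.4933 0.0705 0.11  ]
foot2 [478.7 -39.1] [57.3 67.1] 83.84
tab px 263.48333333333335 253.81666666666666 60 [ 0.4784 -0.0387  0.11  ]
tray top [ 517.3 -382.5] [ 20.  162.9] 86.54
```

```bash
python3 - <<'E'
from workcell import arm
from h import *
t=arm.read_camera("top");a=t["img"]
f=(a.max(2)<88).astype(np.uint8);f[:190]=0;f[:,:335]=0;f[275:]=0;f[:,410:]=0
f=cv2.morphologyEx(f,cv2.MORPH_CLOSE,np.ones((5,5)))
cs,_=cv2.findContours(f,cv2.RETR_EXTERNAL,cv2.CHAIN_APPROX_NONE)
c=max(cs,key=cv2.contourArea);print(cv2.contourArea(c),cv2.boundingRect(c))
w=np.array([plane(t,p[0].astype(float),.025)[:2] for p in c]);print(cv2.minAreaRect((w*1000).astype(np.float32)))
for p,z,n in [((350,143),.07,"jar"),((268,133),.006,"ring"),((193,144),.075,"post")]: print(n,plane(t,p,z).round(3))
E
```

```text
329.5 (339, 195, 67, 73)
((526.3172607421875, -312.6429138183594), (153.66961669921875, 164.94058227539062), 82.25708770751953)
jar [ 0.739 -0.257  0.07 ]
ring [ 0.784 -0.062  0.006]
post [0.744 0.123 0.075]
```

```bash
python3 - <<'E'
from workcell import arm
from h import *
print(arm.tip_extent)
t=arm.read_camera("top");s=arm.read_camera("side")
for p,q in zip([(168.03,244.63),(215.45,248.4),(263.48,253.82)],[(157.3,163.2),(169,190.3),(182.8,224)]):
    P,e=tri(t,p,s,q);print(P.round(4),e.round(4))
c=np.array([.4925,.0697]);u=np.array([np.sin(np.radians(6.6)),np.cos(np.radians(6.6))])
for k in (.11,0,-.11): print((c+k*u).round(4))
for k in "position",: print(arm.read_state()["tcp_pos"])
E
```

```text
0.014
[0.5053 0.1783 0.1097] 0.0017
[0.4936 0.0705 0.1089] 0.0006
[ 0.4792 -0.0389  0.1093] 0.0017
[0.5051 0.179 ]
[0.4925 0.0697]
[ 0.4799 -0.0396]
[ 0.1466089  -0.53001567  0.24521155]
```

Emit:
step_arm --twist '[[0,0,0.165],[0,0,0.165],[0,0,0.161],[0,0,0],[0,0,0],[0,0,0],[0,0,0],[0,0,0],[0,0,0],[0,0,0],[0,0,0],[0,0,0]]' --linear '[[0,0,0],[0,0,0],[0,0,0],[0.09,-0.17,0],[0.09,-0.17,0],[0.09,-0.17,0],[0.09,-0.17,0],[0.09,-0.17,0],[0.09,-0.17,0],[0.09,-0.17,0],[0.09,-0.17,0],[0.09,-0.17,0]]' --hand '[1,1,1,1,1,1,1,1,1,1,1,1]'

```text
clock: 1.6
tcp_pos: [0.4036, -0.1688, 0.2454]
tcp_rot: [[0.99, -0.141, 0.003], [-0.141, -0.99, -0.003], [0.003, 0.003, -1.0]]
force: [0.3, -2.0, 0.3]
grip_width: 1.002
```

Emit:
step_arm --twist '[[0,0,-0.033],[0,0,0],[0,0,0],[0,0,0],[0,0,0]]' --linear '[[0.074,-0.17,0.03],[0.074,-0.17,0.03],[0.074,-0.17,0.03],[0,-0.02,0.0],[0,0,0]]' --hand '[1,1,1,1,1]'

```text
clock: 2.1
tcp_pos: [0.4796, -0.0341, 0.2227]
tcp_rot: [[0.994, -0.108, 0.006], [-0.108, -0.994, -0.004], [0.006, 0.004, -1.0]]
force: [-0.6, -0.3, 0.4]
grip_width: 0.998
```

```bash
cat > mv.py <<'E'
from workcell import arm
from h import *
import sys
def rep(tgt=None,yaw=None):
    s=arm.read_state();R=np.array(s["tcp_rot"]);p=np.array(s["tcp_pos"])
    print("t",round(float(s["clock"]),2),"p",p.round(4),"yawx",round(float(np.degrees(np.arctan2(R[1,0],R[0,0]))),2),"z",R[:,2].round(4),"F",np.round(s["force"],2),"g",round(float(s["grip_width"]),3),"J",np.round(s["joint_positions"],2))
    if tgt is not None: print("lin share",((R.T@(np.array(tgt)-p))/.25).round(4))
    if yaw is not None:
        print("twz share",round((np.degrees(np.arctan2(R[1,0],R[0,0]))-yaw)/45,4), "tilt fix xy", (R.T@np.cross(R[:,2],[0,0,-1])/np.radians(45)).round(4))
E
python3 - <<'E'
from mv import *
rep([.479,-.039,.2],-6.6)
c=arm.read_camera("wrist");cv2.imwrite("pics/w1.png",c["img"])
for z,P in [("tab",(.479,-.039,.11)),("tabm",(.4934,.0705,.11)),("tcp",arm.read_state()["tcp_pos"])]: print(z,proj(c,P).round(1))
E
```

```text
t 2.1 p [ 0.4796 -0.0341  0.2227] yawx -6.18 z [ 0.006  -0.0043 -1.    ] F [-0.64 -0.33  0.37] g 0.998 J [-0.17  0.25  1.85 -0.    1.03  1.51]
lin share [-0.0011  0.0193  0.0908]
twz share 0.0092 tilt fix xy [ 0.0046 -0.0082  0.    ]
tab [263.6 194.6]
tabm [118.7 191.6]
tcp [259.4 276.4]
```

View pics/w1.png

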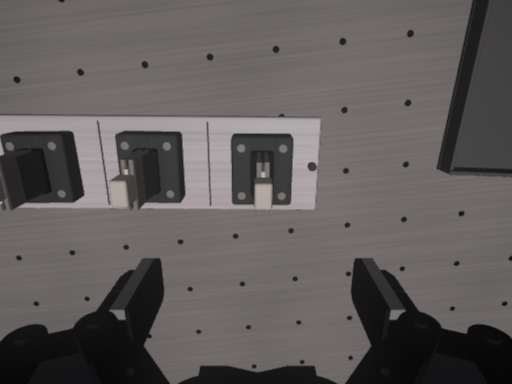

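Emit:
step_arm --twist '[[0.0046,-0.0082,0.0092],[0,0,0],[0,0,0],[0,0,0]]' --linear '[[-0.001,0.0193,0.09],[0,0,0.14],[0,0,0.12],[0,0,0]]' --hand '[1,1,1,1]'

```text
clock: 2.55
tcp_pos: [0.4786, -0.045, 0.1352]
tcp_rot: [[0.993, -0.122, 0.005], [-0.122, -0.993, -0.001], [0.005, 0.001, -1.0]]
force: [-1.1, -0.1, 0.6]
grip_width: 1.002
```

```bash
python3 - <<'E'
from mv import *
rep([.479,-.039,.103],-6.6)
c=arm.read_camera("wrist");cv2.imwrite("pics/w2.png",c["img"])
E
```

```text
t 2.55 p [ 0.4786 -0.045   0.1352] yawx -6.99 z [ 0.0048 -0.0013 -1.    ] F [-1.08 -0.13  0.58] g 1.002 J [-0.19  0.38  1.93 -0.    0.83  1.5 ]
lin share [-0.0019 -0.024   0.1288]
twz share -0.0086 tilt fix xy [ 0.0009 -0.0062 -0.    ]
```

View pics/w2.png

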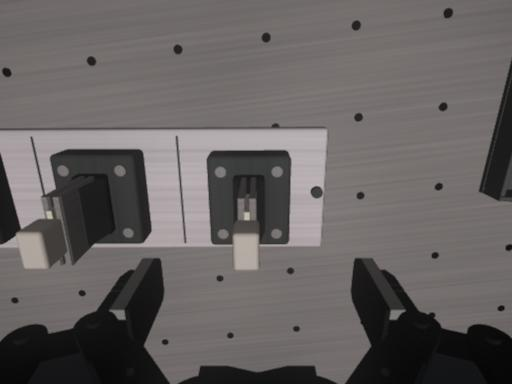

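Emit:
step_arm --twist '[[0.0,-0.006,-0.0086],[0,0,0],[0,0,0]]' --linear '[[-0.002,-0.024,0.0],[0,0,0],[0,0,0]]' --hand '[1,1,1]'

```text
clock: 2.9
tcp_pos: [0.4814, -0.0403, 0.1412]
tcp_rot: [[0.993, -0.116, 0.008], [-0.116, -0.993, -0.002], [0.008, 0.001, -1.0]]
force: [0.1, -0.4, 0.7]
grip_width: 1.001
```

```bash
python3 - <<'E'
from mv import *
rep([.479,-.039,.103],-6.6)
c=arm.read_camera("wrist");cv2.imwrite("pics/w2.png",c["img"])
a=c["img"].astype(int);m=((a.min(2)>125)&(a[:,:,2]-a[:,:,0]>6)).astype(np.uint8);m=cv2.morphologyEx(m,cv2.MORPH_OPEN,np.ones((5,5)))
n,l,st,ce=cv2.connectedComponentsWithStats(m)
for i in range(1,n):print(st[i],ce[i].round(1))
T=c["world_from_camera"];print(proj(c,(.479,-.039,.11)).round(1))
E
```

```text
t 2.9 p [ 0.4814 -0.0403  0.1412] yawx -6.68 z [ 0.0075 -0.0022 -1.    ] F [ 0.11 -0.36  0.71] g 1.001 J [-0.18  0.37  1.92 -0.    0.84  1.51]
lin share [-0.0111 -0.0041  0.1526]
twz share -0.0017 tilt fix xy [ 0.0017 -0.0098 -0.    ]
[  3 136  12  12  78] [  8.3 141.5]
[ 10 136   5   5  25] [ 12. 138.]
[ 23 161   5   5  25] [ 25. 163.]
[ 25 191   7   9  56] [ 27.8 195.2]
[ 27 202   8   9  56] [ 30.2 206.4]
[ 38 204   5   5  25] [ 40. 206.]
[ 62 211   5   6  30] [ 64.  213.5]
[322 211   5   7  35] [324. 214.]
[253 212   6   7  42] [255.5 215. ]
[295 214  30  33 661] [309.  233.7]
[156 218  35  29 595] [175.4 235.2]
[193 222  24  10 148] [205.  226.8]
[ 24 231  39  35 954] [ 45.8 246.9]
[193 232  22  15 256] [203.5 239.5]
[244 233  24  35 814] [255.2 249.8]
[ 16 242   7   5  35] [ 19. 244.]
[256.1 247.9]
```

Emit:
step_arm --twist '[[0.0,-0.009,-0.0017],[0,0,0],[0,0,0],[0,0,0],[0,0,0]]' --linear '[[-0.011,-0.004,0.04],[0,0,0.04],[0,0,0.04],[0,0,0.0],[0,0,0]]' --hand '[1,1,1,1,1]'

```text
clock: 3.45
tcp_pos: [0.4786, -0.0387, 0.1088]
tcp_rot: [[0.993, -0.114, 0.0], [-0.114, -0.993, -0.001], [0.001, 0.001, -1.0]]
force: [-0.7, -0.7, 0.2]
grip_width: 1.001
```

```bash
python3 - <<'E'
from mv import *
rep([.479,-.039,.103],-6.6)
E
```

```text
t 3.45 p [ 0.4786 -0.0387  0.1088] yawx -6.56 z [ 4.0e-04 -1.4e-03 -1.0e+00] F [-0.7  -0.72  0.2 ] g 1.001 J [-0.18  0.43  1.94 -0.    0.77  1.51]
lin share [0.0015 0.001  0.0232]
twz share 0.0008 tilt fix xy [ 0.0017 -0.0007  0.    ]
```

Well placed. I lower the last 5 mm and close.

Emit:
step_arm --twist '[[0,0,0],[0,0,0],[0,0,0]]' --linear '[[0,0,0.02],[0,0,0],[0,0,0]]' --hand '[1,1,1]'

```text
clock: 3.75
tcp_pos: [0.4788, -0.0387, 0.1034]
tcp_rot: [[0.993, -0.114, 0.0], [-0.114, -0.993, -0.001], [0.001, 0.001, -1.0]]
force: [0.0, -0.8, -0.7]
grip_width: 1.001
```

```bash
python3 - <<'E'
from mv import *
rep([.479,-.039,.103],-6.6)
E
```

```text
t 3.75 p [ 0.4788 -0.0387  0.1034] yawx -6.56 z [ 4.0e-04 -1.5e-03 -1.0e+00] F [ 0.04 -0.78 -0.71] g 1.001 J [-0.18  0.44  1.95 -0.    0.76  1.51]
lin share [0.001  0.0009 0.0017]
twz share 0.0008 tilt fix xy [ 0.0018 -0.0008 -0.    ]
```

Emit:
step_arm --twist '[[0,0,0],[0,0,0],[0,0,0],[0,0,0],[0,0,0],[0,0,0],[0,0,0],[0,0,0]]' --linear '[[0,0,0],[0,0,0],[0,0,0],[0,0,0],[0,0,0],[0,0,0],[0,0,0],[0,0,0]]' --hand '[0,0,0,0,0,0,0,0]'

```text
clock: 4.55
tcp_pos: [0.4791, -0.039, 0.1041]
tcp_rot: [[0.993, -0.114, 0.002], [-0.114, -0.993, -0.002], [0.002, 0.002, -1.0]]
force: [-0.0, 0.1, 0.9]
grip_width: 0.15
```

```bash
python3 - <<'E'
from mv import *
rep([.479,-.039,.103],-6.6)
c=arm.read_camera("wrist");cv2.imwrite("pics/w3.png",c["img"])
rep()
E
```

```text
t 4.55 p [ 0.4791 -0.039   0.1041] yawx -6.57 z [ 0.0017 -0.0018 -1.    ] F [-0.04  0.08  0.89] g 0.15 J [-0.18  0.44  1.95 -0.    0.76  1.51]
lin share [-0.0004  0.0001  0.0045]
twz share 0.0007 tilt fix xy [ 0.0021 -0.0024  0.    ]
t 4.6 p [ 0.4791 -0.039   0.1041] yawx -6.57 z [ 0.0017 -0.0018 -1.    ] F [-0.81 -0.2  -0.25] g 0.148 J [-0.18  0.44  1.95 -0.    0.76  1.51]
```

View pics/w3.png

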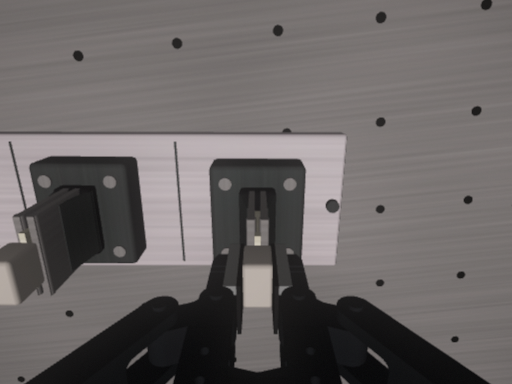

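Emit:
step_arm --twist '[[0,0,0],[0,0,0]]' --linear '[[0,0,-0.002],[0,0,-0.002]]' --hand '[0,0]'

```text
clock: 4.8
tcp_pos: [0.4782, -0.0387, 0.1042]
tcp_rot: [[0.993, -0.114, -0.001], [-0.114, -0.993, -0.001], [-0.001, 0.001, -1.0]]
force: [0.3, 0.6, -7.6]
grip_width: 0.148
```

Emit:
step_arm --twist '[[0,0,0]]' --linear '[[0,0,-0.002]]' --hand '[0]'

```text
clock: 4.9
tcp_pos: [0.4777, -0.0386, 0.1043]
tcp_rot: [[0.993, -0.115, -0.002], [-0.115, -0.993, -0.001], [-0.002, 0.001, -1.0]]
force: [0.6, 0.1, -7.4]
grip_width: 0.146
```

The right clip held at 7.5 N with 0.2 mm of motion, so it is sound. I ease off and let go.

Emit:
step_arm --twist '[[0,0,0],[0,0,0]]' --linear '[[0,0,0.002],[0,0,0.0]]' --hand '[0,0]'

```text
clock: 5.1
tcp_pos: [0.4776, -0.0386, 0.1042]
tcp_rot: [[0.993, -0.114, -0.002], [-0.114, -0.993, -0.001], [-0.002, 0.001, -1.0]]
force: [0.3, -0.4, -6.4]
grip_width: 0.15
```

```bash
python3 - <<'E'
from mv import *
rep([.479,-.039,.103],-6.6)
E
```

```text
t 5.1 p [ 0.4776 -0.0386  0.1042] yawx -6.56 z [-0.0022 -0.0011 -1.    ] F [ 0.29 -0.36 -6.42] g 0.15 J [-0.18  0.44  1.95 -0.    0.76  1.51]
lin share [0.0057 0.0009 0.0048]
twz share 0.0009 tilt fix xy [0.0017 0.0027 0.    ]
```

Emit:
step_arm --twist '[[0,0.0027,0]]' --linear '[[0.004,0,0.002]]' --hand '[0]'

```text
clock: 5.2
tcp_pos: [0.4781, -0.0387, 0.1041]
tcp_rot: [[0.993, -0.114, -0.001], [-0.114, -0.993, -0.001], [-0.001, 0.001, -1.0]]
force: [-9.1, 0.4, 13.7]
grip_width: 0.15
```

Emit:
step_arm --twist '[[0,0,0]]' --linear '[[0,0,0.002]]' --hand '[0]'

```text
clock: 5.3
tcp_pos: [0.4778, -0.0386, 0.1041]
tcp_rot: [[0.993, -0.114, -0.002], [-0.114, -0.993, -0.001], [-0.002, 0.001, -1.0]]
force: [-4.0, -0.3, 7.3]
grip_width: 0.15
```

Emit:
step_arm --twist '[[0,0,0],[0,0,0],[0,0,0],[0,0,0],[0,0,0],[0,0,0],[0,0,0]]' --linear '[[0,0,0],[0,0,0],[0,0,0],[0,0,0],[0,0,0],[0,0,-0.08],[0,0,-0.12]]' --hand '[0.6,0.6,0.6,0.6,0.6,0.6,0.6]'

```text
clock: 6.0
tcp_pos: [0.4776, -0.0385, 0.1532]
tcp_rot: [[0.993, -0.114, -0.005], [-0.114, -0.993, -0.001], [-0.004, 0.001, -1.0]]
force: [0.4, -0.4, 0.4]
grip_width: 0.595
```

```bash
python3 - <<'E'
from mv import *
rep([.4934,.0705,.15],-6.6)
c=arm.read_camera("wrist");cv2.imwrite("pics/w4.png",c["img"])
E
```

```text
t 6.0 p [ 0.4776 -0.0385  0.1532] yawx -6.56 z [-4.5e-03 -6.0e-04 -1.0e+00] F [ 0.44 -0.42  0.38] g 0.595 J [-0.18  0.35  1.91 -0.    0.88  1.51]
lin share [ 0.0129 -0.4404  0.0122]
twz share 0.0009 tilt fix xy [0.0014 0.0056 0.    ]
```

View pics/w4.png

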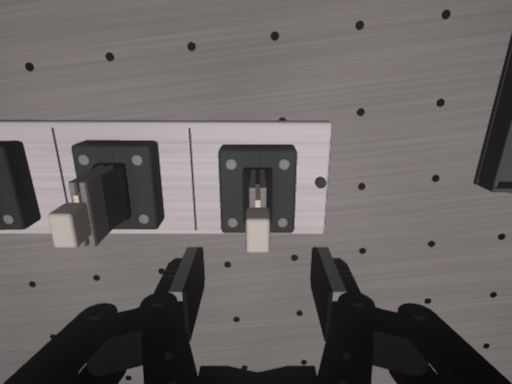

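Emit:
step_arm --twist '[[0.0014,0.0056,0],[0,0,0],[0,0,0],[0,0,0],[0,0,0],[0,0,0]]' --linear '[[0.013,-0.12,0],[0,-0.15,0],[0,-0.13,0],[0,-0.04,0],[0,0,0],[0,0,0]]' --hand '[0.6,0.6,0.6,0.6,0.6,0.6]'

```text
clock: 6.65
tcp_pos: [0.4977, 0.0724, 0.16]
tcp_rot: [[0.993, -0.115, 0.013], [-0.115, -0.993, -0.002], [0.013, 0.0, -1.0]]
force: [1.0, 0.3, 0.3]
grip_width: 0.597
```

```bash
python3 - <<'E'
from mv import *
rep([.4934,.0705,.12],-6.6)
E
```

```text
t 6.65 p [0.4977 0.0724 0.16  ] yawx -6.63 z [ 0.0129 -0.0018 -0.9999] F [1.02 0.28 0.32] g 0.597 J [ 0.05  0.37  1.86 -0.    0.89  1.74]
lin share [-0.0185  0.0095  0.1596]
twz share -0.0007 tilt fix xy [ 0.0004 -0.0165  0.    ]
```

Emit:
step_arm --twist '[[0,-0.0165,0],[0,0,0],[0,0,0],[0,0,0]]' --linear '[[-0.018,0.009,0.06],[0,0,0.07],[0,0,0],[0,0,0]]' --hand '[0.8,0.8,0.8,0.8]'

```text
clock: 7.05
tcp_pos: [0.4918, 0.0667, 0.1243]
tcp_rot: [[0.993, -0.119, -0.004], [-0.119, -0.993, -0.001], [-0.004, 0.001, -1.0]]
force: [0.0, 0.3, 0.9]
grip_width: 0.797
```

```bash
python3 - <<'E'
from mv import *
rep([.4934,.0705,.103],-6.6)
c=arm.read_camera("wrist");cv2.imwrite("pics/w5.png",c["img"])
for x in (-.011,.011): print(proj(c,(.4934+x,.0705,.11)).round(1))
E
```

```text
t 7.05 p [0.4918 0.0667 0.1243] yawx -6.86 z [-3.7e-03 -5.0e-04 -1.0e+00] F [0.02 0.32 0.86] g 0.797 J [ 0.04  0.43  1.89 -0.    0.83  1.73]
lin share [ 0.005  -0.0159  0.0853]
twz share -0.0057 tilt fix xy [ 0.0012  0.0045 -0.    ]
[252.7 276.9]
[247. 237.]
```

View pics/w5.png

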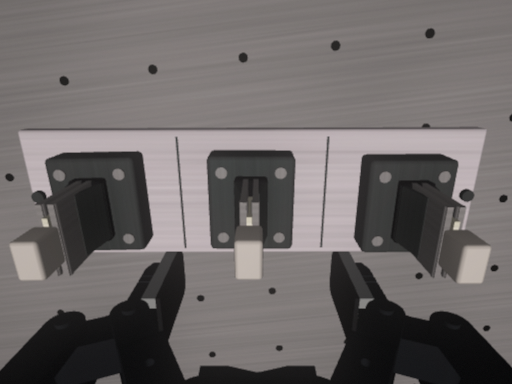

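The middle tab is at column 249 against a prediction of 250. I correct and descend.

Emit:
step_arm --twist '[[0.0012,0.0045,-0.0057],[0,0,0],[0,0,0],[0,0,0]]' --linear '[[0.005,-0.015,0.02],[0,0,0.03],[0,0,0],[0,0,0]]' --hand '[0.8,0.8,0.8,0.8]'

```text
clock: 7.5
tcp_pos: [0.494, 0.0703, 0.1116]
tcp_rot: [[0.993, -0.115, 0.002], [-0.115, -0.993, 0.0], [0.002, -0.0, -1.0]]
force: [-0.1, 0.4, 0.9]
grip_width: 0.801
```

```bash
python3 - <<'E'
from mv import *
rep([.4934,.0705,.103],-6.6)
E
```

```text
t 7.5 p [0.494  0.0703 0.1116] yawx -6.6 z [ 1.6e-03  1.0e-04 -1.0e+00] F [-0.13  0.38  0.9 ] g 0.801 J [0.05 0.45 1.9  0.   0.8  1.73]
lin share [-0.0024 -0.0006  0.0346]
twz share 0.0001 tilt fix xy [-0.0003 -0.002  -0.    ]
```

Emit:
step_arm --twist '[[0,-0.002,0],[0,0,0],[0,0,0]]' --linear '[[-0.002,0,0.03],[0,0,0],[0,0,0]]' --hand '[0.8,0.8,0.8]'

```text
clock: 7.8
tcp_pos: [0.4935, 0.0704, 0.1037]
tcp_rot: [[0.993, -0.115, 0.0], [-0.115, -0.993, 0.0], [0.0, -0.0, -1.0]]
force: [-0.5, 0.6, -1.1]
grip_width: 0.801
```

Emit:
step_arm --twist '[[0,0,0],[0,0,0],[0,0,0],[0,0,0],[0,0,0],[0,0,0],[0,0,0]]' --linear '[[0,0,0],[0,0,0],[0,0,0],[0,0,0],[0,0,0],[0,0,0],[0,0,0]]' --hand '[0,0,0,0,0,0,0]'

```text
clock: 8.5
tcp_pos: [0.4937, 0.0707, 0.1041]
tcp_rot: [[0.993, -0.115, 0.001], [-0.115, -0.993, 0.001], [0.001, -0.001, -1.0]]
force: [0.6, 0.4, 0.3]
grip_width: 0.148
```

```bash
python3 - <<'E'
from mv import *
rep([.4934,.0705,.103],-6.6)
E
```

```text
t 8.5 p [0.4937 0.0707 0.1041] yawx -6.59 z [ 9.e-04  7.e-04 -1.e+00] F [0.55 0.39 0.31] g 0.148 J [0.05 0.46 1.9  0.   0.78 1.73]
lin share [-0.0011  0.0009  0.0042]
twz share 0.0002 tilt fix xy [-0.001 -0.001  0.   ]
```

Emit:
step_arm --twist '[[0,0,0]]' --linear '[[0,0,-0.0015]]' --hand '[0]'

```text
clock: 8.6
tcp_pos: [0.4935, 0.0706, 0.1041]
tcp_rot: [[0.993, -0.115, 0.0], [-0.115, -0.993, 0.001], [0.0, -0.001, -1.0]]
force: [1.0, 1.0, -8.2]
grip_width: 0.151
```

Emit:
step_arm --twist '[[0,0,0]]' --linear '[[0,0,-0.0015]]' --hand '[0]'

```text
clock: 8.7
tcp_pos: [0.4932, 0.0706, 0.1041]
tcp_rot: [[0.993, -0.115, -0.0], [-0.115, -0.993, 0.0], [-0.0, -0.0, -1.0]]
force: [1.3, -0.3, -6.9]
grip_width: 0.151
```

The middle clip also holds at 7 to 8 N without motion, so it is sound. I release it.

Emit:
step_arm --twist '[[0,0,0],[0,0,0]]' --linear '[[0,0,0.001],[0,0,0.0005]]' --hand '[0,0]'

```text
clock: 8.9
tcp_pos: [0.4932, 0.0707, 0.104]
tcp_rot: [[0.993, -0.115, -0.0], [-0.115, -0.993, 0.001], [-0.0, -0.001, -1.0]]
force: [-0.9, 1.1, -0.3]
grip_width: 0.146
```

Emit:
step_arm --twist '[[0,0,0],[0,0,0],[0,0,0],[0,0,0],[0,0,0],[0,0,0],[0,0,0]]' --linear '[[0,0,0],[0,0,0],[0,0,0],[0,0,0],[0,0,0],[0,0,-0.08],[0,0,-0.12]]' --hand '[0.6,0.6,0.6,0.6,0.6,0.6,0.6]'

```text
clock: 9.6
tcp_pos: [0.4919, 0.0703, 0.1527]
tcp_rot: [[0.993, -0.115, -0.006], [-0.115, -0.993, 0.0], [-0.005, 0.001, -1.0]]
force: [0.2, -1.0, -0.3]
grip_width: 0.598
```

```bash
python3 - <<'E'
from mv import *
rep([.505,.1785,.15],-6.6)
c=arm.read_camera("wrist");cv2.imwrite("pics/w6.png",c["img"])
E
```

```text
t 9.6 p [0.4919 0.0703 0.1527] yawx -6.59 z [-5.5e-03  1.0e-04 -1.0e+00] F [ 0.23 -0.97 -0.27] g 0.598 J [0.05 0.38 1.87 0.   0.9  1.73]
lin share [ 0.0024 -0.4359  0.0105]
twz share 0.0002 tilt fix xy [ 0.0007  0.007  -0.    ]
```

View pics/w6.png

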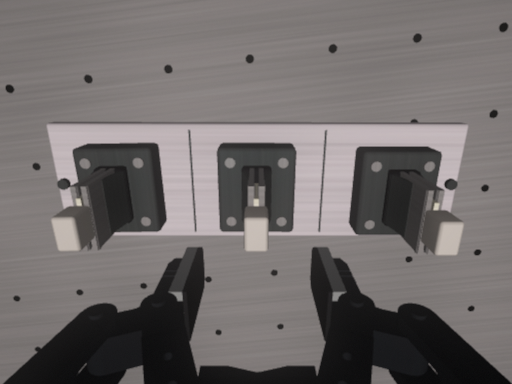

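The middle clip is undisturbed. I go to the left one.

Emit:
step_arm --twist '[[0.0007,0.007,0],[0,0,0],[0,0,0],[0,0,0],[0,0,0],[0,0,0]]' --linear '[[0.003,-0.12,0],[0,-0.15,0],[0,-0.12,0],[0,-0.03,0],[0,0,0],[0,0,0]]' --hand '[0.6,0.6,0.6,0.6,0.6,0.6]'

```text
clock: 10.25
tcp_pos: [0.5086, 0.1771, 0.1599]
tcp_rot: [[0.993, -0.116, 0.012], [-0.116, -0.993, 0.001], [0.012, -0.002, -1.0]]
force: [-0.3, 0.2, -1.0]
grip_width: 0.601
```

```bash
python3 - <<'E'
from mv import *
rep([.505,.1785,.12],-6.6)
E
```

```text
t 10.25 p [0.5086 0.1771 0.1599] yawx -6.67 z [ 1.220e-02  7.000e-04 -9.999e-01] F [-0.27  0.18 -0.95] g 0.601 J [ 0.25  0.43  1.77 -0.    0.93  1.94]
lin share [-0.0168 -0.0036  0.1594]
twz share -0.0016 tilt fix xy [-0.0027 -0.0153  0.    ]
```

Emit:
step_arm --twist '[[-0.0027,-0.0153,-0.0016],[0,0,0],[0,0,0],[0,0,0]]' --linear '[[-0.017,-0.0036,0.06],[0,0,0.07],[0,0,0],[0,0,0]]' --hand '[0.8,0.8,0.8,0.8]'

```text
clock: 10.65
tcp_pos: [0.5034, 0.1751, 0.1243]
tcp_rot: [[0.993, -0.118, -0.004], [-0.118, -0.993, -0.001], [-0.004, 0.001, -1.0]]
force: [0.1, 0.7, -1.4]
grip_width: 0.798
```

```bash
python3 - <<'E'
from mv import *
rep([.505,.1785,.103],-6.6)
c=arm.read_camera("wrist");cv2.imwrite("pics/w7.png",c["img"])
for x in (-.011,.011): print(proj(c,(.505+x*.993,.1785-x*.115,.11)).round(1))
E
```

```text
t 10.65 p [0.5034 0.1751 0.1243] yawx -6.8 z [-3.8e-03 -8.0e-04 -1.0e+00] F [ 0.14  0.65 -1.43] g 0.798 J [0.25 0.48 1.8  0.   0.87 1.94]
lin share [ 0.005  -0.0142  0.085 ]
twz share -0.0044 tilt fix xy [0.0016 0.0046 0.    ]
[250.9 277.1]
[250.4 236.9]
```

View pics/w7.png

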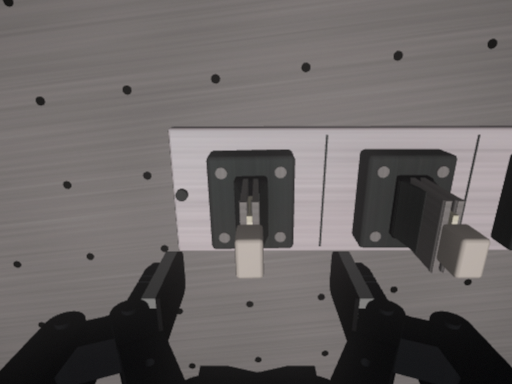

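The left tab is at column 249.5 against 250.6 predicted, so it is within 0.5 mm. I descend.

Emit:
step_arm --twist '[[0.0016,0.0046,-0.0044],[0,0,0],[0,0,0],[0,0,0]]' --linear '[[0.005,-0.015,0.02],[0,0,0.03],[0,0,0],[0,0,0]]' --hand '[0.8,0.8,0.8,0.8]'

```text
clock: 11.1
tcp_pos: [0.5056, 0.1788, 0.1117]
tcp_rot: [[0.993, -0.115, 0.002], [-0.115, -0.993, 0.0], [0.002, -0.001, -1.0]]
force: [-0.3, 0.2, 0.1]
grip_width: 0.8
```

```bash
python3 - <<'E'
from mv import *
rep([.505,.1787,.103],-6.6)
E
```

```text
t 11.1 p [0.5056 0.1788 0.1117] yawx -6.61 z [ 1.7e-03  4.0e-04 -1.0e+00] F [-0.3   0.17  0.12] g 0.8 J [ 0.25  0.5   1.8  -0.    0.84  1.94]
lin share [-0.0026  0.0007  0.0346]
twz share -0.0002 tilt fix xy [-0.0008 -0.0021  0.    ]
```

Emit:
step_arm --twist '[[0,-0.002,0],[0,0,0],[0,0,0]]' --linear '[[-0.002,0,0.03],[0,0,0],[0,0,0]]' --hand '[0.8,0.8,0.8]'

```text
clock: 11.4
tcp_pos: [0.5052, 0.1789, 0.1037]
tcp_rot: [[0.993, -0.115, 0.0], [-0.115, -0.993, 0.001], [0.0, -0.001, -1.0]]
force: [-0.9, -0.1, 0.2]
grip_width: 0.802
```

Emit:
step_arm --twist '[[0,0,0],[0,0,0],[0,0,0],[0,0,0],[0,0,0],[0,0,0],[0,0,0]]' --linear '[[0,0,0],[0,0,0],[0,0,0],[0,0,0],[0,0,0],[0,0,0],[0,0,0]]' --hand '[0,0,0,0,0,0,0]'

```text
clock: 12.1
tcp_pos: [0.5053, 0.1789, 0.104]
tcp_rot: [[0.993, -0.115, 0.001], [-0.115, -0.993, 0.001], [0.001, -0.001, -1.0]]
force: [-0.7, -0.2, -0.4]
grip_width: 0.146
```

Emit:
step_arm --twist '[[0,0,0]]' --linear '[[0,0,-0.0015]]' --hand '[0]'

```text
clock: 12.2
tcp_pos: [0.5053, 0.179, 0.1042]
tcp_rot: [[0.993, -0.115, 0.001], [-0.115, -0.993, 0.001], [0.001, -0.001, -1.0]]
force: [1.1, 0.0, -2.2]
grip_width: 0.148
```

Emit:
step_arm --twist '[[0,0,0]]' --linear '[[0,0,-0.0015]]' --hand '[0]'

```text
clock: 12.3
tcp_pos: [0.5053, 0.1789, 0.1045]
tcp_rot: [[0.993, -0.115, 0.001], [-0.115, -0.993, 0.001], [0.001, -0.001, -1.0]]
force: [1.3, 0.3, -2.6]
grip_width: 0.15
```

The force stays near 2.5 N while the card follows, so the left clip is the weak one. I draw it up gently.

Emit:
step_arm --twist '[[0,0,0],[0,0,0],[0,0,0],[0,0,0]]' --linear '[[0,0,-0.004],[0,0,-0.004],[0,0,-0.004],[0,0,-0.004]]' --hand '[0,0,0,0]'

```text
clock: 12.7
tcp_pos: [0.5053, 0.179, 0.1086]
tcp_rot: [[0.993, -0.115, 0.001], [-0.115, -0.993, 0.001], [0.001, -0.001, -1.0]]
force: [1.2, 0.4, -2.8]
grip_width: 0.149
```

Emit:
step_arm --twist '[[0,0,0],[0,0,0]]' --linear '[[0,0,-0.004],[0,0,-0.003]]' --hand '[0,0]'

```text
clock: 12.9
tcp_pos: [0.5053, 0.1789, 0.1106]
tcp_rot: [[0.993, -0.115, 0.001], [-0.115, -0.993, 0.001], [0.0, -0.001, -1.0]]
force: [2.3, 0.8, -2.8]
grip_width: 0.15
```

Emit:
step_arm --twist '[[0,0,0],[0,0,0]]' --linear '[[0,0,-0.0015],[0,0,-0.0015]]' --hand '[0,0]'

```text
clock: 13.1
tcp_pos: [0.5053, 0.1789, 0.1115]
tcp_rot: [[0.993, -0.115, 0.001], [-0.115, -0.993, 0.001], [0.001, -0.001, -1.0]]
force: [1.4, 0.1, -2.1]
grip_width: 0.147
```

Emit:
step_arm --twist '[[0,0,0]]' --linear '[[0,0,-0.0015]]' --hand '[0]'

```text
clock: 13.2
tcp_pos: [0.5053, 0.1789, 0.1119]
tcp_rot: [[0.993, -0.115, 0.001], [-0.115, -0.993, 0.001], [0.001, -0.001, -1.0]]
force: [2.0, -0.0, -4.2]
grip_width: 0.148
```

Emit:
step_arm --twist '[[0,0,0]]' --linear '[[0,0,-0.0015]]' --hand '[0]'

```text
clock: 13.3
tcp_pos: [0.5053, 0.1789, 0.1122]
tcp_rot: [[0.993, -0.115, 0.001], [-0.115, -0.993, 0.001], [0.001, -0.001, -1.0]]
force: [1.2, 0.3, -2.5]
grip_width: 0.146
```

Emit:
step_arm --twist '[[0,0,0]]' --linear '[[0,0,-0.0012]]' --hand '[0]'

```text
clock: 13.4
tcp_pos: [0.5053, 0.1789, 0.1126]
tcp_rot: [[0.993, -0.115, 0.001], [-0.115, -0.993, 0.001], [0.001, -0.001, -1.0]]
force: [1.3, 0.1, -2.9]
grip_width: 0.146
```

Emit:
step_arm --twist '[[0,0,0]]' --linear '[[0,0,-0.0012]]' --hand '[0]'

```text
clock: 13.5
tcp_pos: [0.5053, 0.1789, 0.1129]
tcp_rot: [[0.993, -0.115, 0.001], [-0.115, -0.993, 0.001], [0.001, -0.001, -1.0]]
force: [0.6, 1.5, -2.4]
grip_width: 0.146
```

Emit:
step_arm --twist '[[0,0,0]]' --linear '[[0,0,-0.0012]]' --hand '[0]'

```text
clock: 13.6
tcp_pos: [0.5053, 0.1789, 0.1132]
tcp_rot: [[0.993, -0.115, 0.001], [-0.115, -0.993, 0.001], [0.001, -0.001, -1.0]]
force: [0.5, -0.0, -2.5]
grip_width: 0.147
```

Emit:
step_arm --twist '[[0,0,0]]' --linear '[[0,0,-0.001]]' --hand '[0]'

```text
clock: 13.7
tcp_pos: [0.5053, 0.1789, 0.1135]
tcp_rot: [[0.993, -0.115, 0.001], [-0.115, -0.993, 0.001], [0.001, -0.001, -1.0]]
force: [0.8, -0.4, -2.6]
grip_width: 0.148
```

Emit:
step_arm --twist '[[0,0,0]]' --linear '[[0,0,-0.001]]' --hand '[0]'

```text
clock: 13.8
tcp_pos: [0.5053, 0.1789, 0.1137]
tcp_rot: [[0.993, -0.115, 0.001], [-0.115, -0.993, 0.001], [0.001, -0.001, -1.0]]
force: [0.6, -0.4, -3.4]
grip_width: 0.149
```

Emit:
step_arm --twist '[[0,0,0]]' --linear '[[0,0,-0.001]]' --hand '[0]'

```text
clock: 13.9
tcp_pos: [0.5052, 0.1789, 0.1139]
tcp_rot: [[0.993, -0.115, 0.0], [-0.115, -0.993, 0.001], [0.0, -0.001, -1.0]]
force: [1.6, -0.4, -5.2]
grip_width: 0.148
```

Emit:
step_arm --twist '[[0,0,0]]' --linear '[[0,0,-0.001]]' --hand '[0]'

```text
clock: 14.0
tcp_pos: [0.505, 0.1789, 0.114]
tcp_rot: [[0.993, -0.115, -0.0], [-0.115, -0.993, 0.001], [-0.0, -0.001, -1.0]]
force: [-1.1, 0.1, -4.6]
grip_width: 0.147
```

Emit:
step_arm --twist '[[0,0,0]]' --linear '[[0,0,-0.001]]' --hand '[0]'

```text
clock: 14.1
tcp_pos: [0.5048, 0.1788, 0.114]
tcp_rot: [[0.993, -0.115, -0.001], [-0.115, -0.993, 0.0], [-0.001, -0.0, -1.0]]
force: [1.7, -0.2, -5.9]
grip_width: 0.145
```

At the stop: z no longer rises and the force is 5.9 N after about 10 mm of travel. I release and rise.

Emit:
step_arm --twist '[[0,0,0],[0,0,0],[0,0,0],[0,0,0],[0,0,0],[0,0,0],[0,0,0],[0,0,0]]' --linear '[[0,0,0],[0,0,0],[0,0,0],[0,0,0],[0,0,0],[0,0,-0.08],[0,0,-0.14],[0,0,0]]' --hand '[0.6,0.6,0.6,0.6,0.6,0.6,0.6,0.6]'

```text
clock: 14.9
tcp_pos: [0.505, 0.1788, 0.1714]
tcp_rot: [[0.993, -0.115, -0.001], [-0.115, -0.993, 0.0], [-0.001, -0.0, -1.0]]
force: [0.0, -0.4, -0.9]
grip_width: 0.601
```

Emit:
step_arm --twist '[[0,0,-0.18],[0,0,-0.18],[0,0,-0.18],[0,0,-0.18],[0,0,-0.18],[0,0,-0.18],[0,0,-0.18],[0,0,-0.18],[0,0,-0.18],[0,0,-0.18],[0,0,0],[0,0,0]]' --linear '[[0,0,0],[0,0,0],[0,0,0],[0,0,0],[0,0,0],[0,0,0],[0,0,0],[0,0,0],[0,0,0],[0,0,0],[0,0,0],[0,0,0]]' --hand '[1,1,1,1,1,1,1,1,1,1,1,1]'

```text
clock: 16.1
tcp_pos: [0.5038, 0.1785, 0.168]
tcp_rot: [[0.217, 0.976, -0.003], [0.976, -0.217, -0.0], [-0.001, -0.003, -1.0]]
force: [-0.3, 0.7, -0.5]
grip_width: 0.999
```

```bash
python3 - <<'E'
from mv import *
rep([.505,.1787,.15],83.4)
c=arm.read_camera("wrist");cv2.imwrite("pics/w8.png",c["img"])
print(proj(c,(.505,.1787,.12)).round(1))
E
```

```text
t 16.1 p [0.5038 0.1785 0.168 ] yawx 77.44 z [-0.0026 -0.     -1.    ] F [-0.32  0.7  -0.53] g 0.999 J [0.25 0.42 1.76 0.   0.96 0.47]
lin share [0.0019 0.0048 0.0721]
twz share -0.1324 tilt fix xy [-0.0032  0.0008  0.    ]
[260.7 231. ]
```

View pics/w8.png

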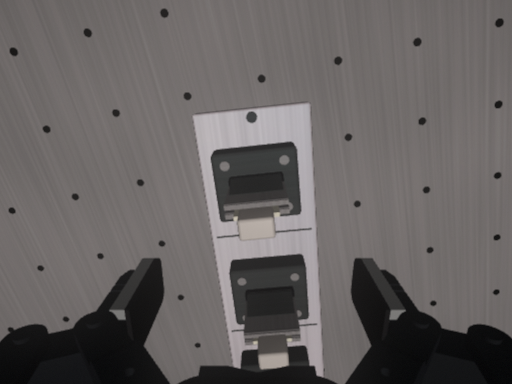

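Emit:
step_arm --twist '[[-0.003,0.001,-0.132],[0,0,0],[0,0,0]]' --linear '[[0.002,0.005,0.06],[0,0,0],[0,0,0]]' --hand '[1,1,1]'

```text
clock: 16.45
tcp_pos: [0.5052, 0.1788, 0.153]
tcp_rot: [[0.123, 0.992, 0.0], [0.992, -0.123, 0.0], [0.0, 0.0, -1.0]]
force: [-0.3, 0.3, 0.3]
grip_width: 0.999
```

```bash
python3 - <<'E'
from mv import *
rep([.505,.1787,.15],83.4)
c=arm.read_camera("wrist");cv2.imwrite("pics/w9.png",c["img"])
u=np.array([.9934,-.115]);v=np.array([.115,.9934])
for a,b,z in [(-.022,.005,.088),(.022,.005,.088),(-.011,.0,.12),(.011,0,.12),(-.035,.03,.036),(.035,.03,.036)]:
    q=np.array([.505,.1787])+a*u+b*v; print(a,b,z,proj(c,(*q,z)).round(1))
cv2.imwrite("pics/w9z.png",cv2.resize(c["img"][120:320,160:360],None,fx=3,fy=3))
E
```

```text
t 16.45 p [0.5052 0.1788 0.153 ] yawx 82.94 z [ 3.e-04  4.e-04 -1.e+00] F [-0.3   0.27  0.34] g 0.999 J [0.25 0.44 1.77 0.   0.93 0.38]
lin share [-0.0003 -0.0009  0.0122]
twz share -0.0103 tilt fix xy [ 0.0003 -0.0006  0.    ]
-0.022 0.005 0.088 [222.6 213.3]
0.022 0.005 0.088 [293.  212.8]
-0.011 0.0 0.12 [237.6 244.3]
0.011 0 0.12 [278.5 244.1]
-0.035 0.03 0.036 [210.7 156.1]
0.035 0.03 0.036 [304.2 155.4]
```

View pics/w9z.png

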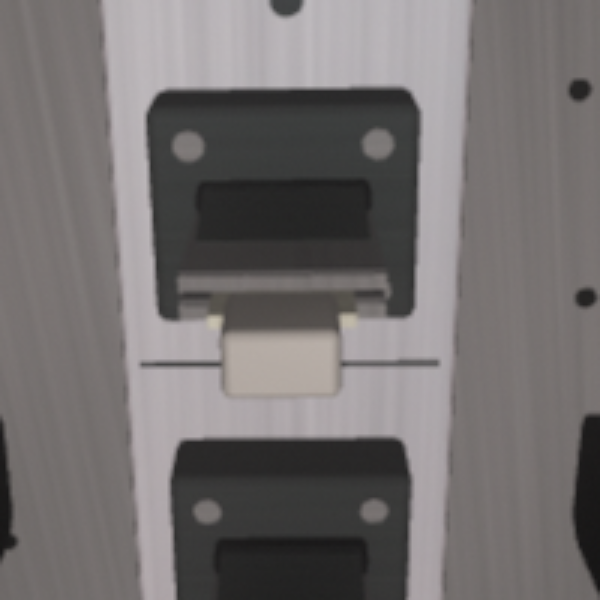

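The clip's mid is at column 254.4 (jaws, foot and tab agree). A centred object shows at about 258, so I shift about 2 mm toward -x before descending.

Emit:
step_arm --twist '[[0,0,-0.005],[0,0,0],[0,0,0],[0,0,0],[0,0,0]]' --linear '[[0,-0.009,0.05],[0,0,0.08],[0,0,0.09],[0,0,0],[0,0,0]]' --hand '[1,1,1,1,1]'

```text
clock: 17.0
tcp_pos: [0.5029, 0.1793, 0.0964]
tcp_rot: [[0.126, 0.992, 0.002], [0.992, -0.126, 0.001], [0.001, 0.002, -1.0]]
force: [-0.0, 0.7, -0.3]
grip_width: 1.002
```

```bash
python3 - <<'E'
from mv import *
rep([.503,.1789,.072],83.4)
c=arm.read_camera("wrist");cv2.imwrite("pics/w10.png",c["img"])
E
```

```text
t 17.0 p [0.5029 0.1793 0.0964] yawx 82.74 z [ 0.0022  0.001  -1.    ] F [-0.02  0.67 -0.27] g 1.002 J [0.26 0.53 1.81 0.   0.8  0.38]
lin share [-0.0016  0.0004  0.0975]
twz share -0.0147 tilt fix xy [ 0.0027 -0.0016  0.    ]
```

View pics/w10.png

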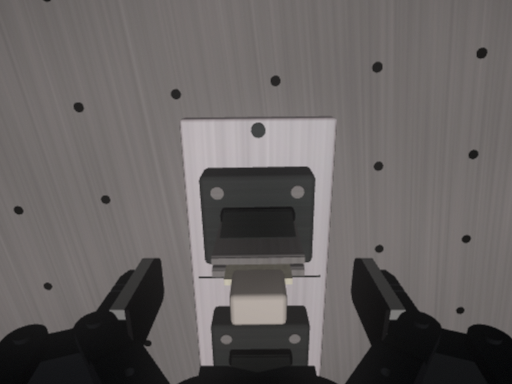

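Centred (jaws 211–305, mid 258). I correct the yaw and go down to z = 0.072.

Emit:
step_arm --twist '[[0.0027,-0.0016,-0.0147],[0,0,0],[0,0,0],[0,0,0]]' --linear '[[-0.002,0.0004,0.05],[0,0,0.045],[0,0,0],[0,0,0]]' --hand '[1,1,1,1]'

```text
clock: 17.45
tcp_pos: [0.5037, 0.179, 0.0724]
tcp_rot: [[0.114, 0.993, 0.002], [0.993, -0.114, 0.001], [0.001, 0.002, -1.0]]
force: [-0.3, 0.7, 0.6]
grip_width: 1.003
```

```bash
python3 - <<'E'
from mv import *
rep([.503,.1789,.072],83.4)
E
```

```text
t 17.45 p [0.5037 0.179  0.0724] yawx 83.43 z [ 2.4e-03  6.0e-04 -1.0e+00] F [-0.31  0.66  0.58] g 1.003 J [ 0.25  0.57  1.82 -0.    0.75  0.37]
lin share [-0.0006 -0.0028  0.0015]
twz share 0.0006 tilt fix xy [ 0.003  -0.0011  0.    ]
```

Emit:
step_arm --twist '[[0.003,0,0],[0,0,0],[0,0,0],[0,0,0],[0,0,0],[0,0,0],[0,0,0]]' --linear '[[0,-0.002,0],[0,0,0],[0,0,0],[0,0,0],[0,0,0],[0,0,0],[0,0,0]]' --hand '[1,1,0,0,0,0,0]'

```text
clock: 18.15
tcp_pos: [0.5034, 0.1792, 0.0735]
tcp_rot: [[0.115, 0.993, 0.001], [0.993, -0.115, 0.001], [0.001, 0.001, -1.0]]
force: [0.4, 0.9, -2.3]
grip_width: 0.504
```

```bash
python3 - <<'E'
from mv import *
rep([.503,.1789,.072],83.4)
c=arm.read_camera("wrist");cv2.imwrite("pics/w11.png",c["img"])
E
```

```text
t 18.15 p [0.5034 0.1792 0.0735] yawx 83.42 z [ 9.0e-04  1.2e-03 -1.0e+00] F [ 0.4   0.93 -2.26] g 0.504 J [0.25 0.56 1.82 0.   0.76 0.37]
lin share [-0.0013 -0.0016  0.0061]
twz share 0.0005 tilt fix xy [ 0.001  -0.0017  0.    ]
```

View pics/w11.png

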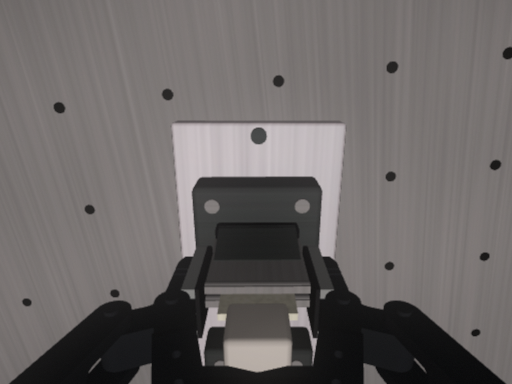

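Emit:
step_arm --twist '[[0,0,0],[0,0,0],[0,0,0],[0,0,0],[0,0,0],[0,0,0]]' --linear '[[0,0,-0.01],[0,0,-0.02],[0,0,-0.04],[0,0,-0.06],[0,0,0],[0,0,0]]' --hand '[0,0,0,0,0,0]'

```text
clock: 18.8
tcp_pos: [0.5011, 0.1785, 0.1058]
tcp_rot: [[0.115, 0.993, -0.005], [0.993, -0.115, -0.0], [-0.001, -0.005, -1.0]]
force: [0.3, -1.1, -8.4]
grip_width: 0.499
```

```bash
python3 - <<'E'
from mv import *
rep([.503,.1789,.22],83.4)
c=arm.read_camera("side");cv2.imwrite("pics/s12.png",c["img"][100:300,80:330].repeat(2,0).repeat(2,1))
E
```

```text
t 18.8 p [0.5011 0.1785 0.1058] yawx 83.41 z [-5.3e-03 -4.0e-04 -1.0e+00] F [ 0.32 -1.13 -8.38] g 0.499 J [0.25 0.51 1.81 0.   0.83 0.37]
lin share [ 0.0021  0.005  -0.4567]
twz share 0.0003 tilt fix xy [-0.0067  0.0013  0.    ]
```

View pics/s12.png

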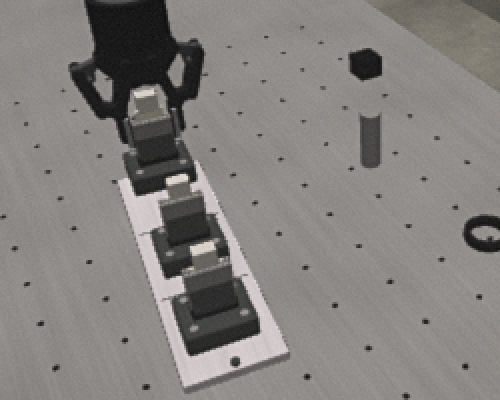

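The clip is held (8.4 N) and upright. I lift it clear of the others.

Emit:
step_arm --twist '[[-0.006,0.001,0],[0,0,0],[0,0,0],[0,0,0],[0,0,0],[0,0,0]]' --linear '[[0,0.005,-0.08],[0,0,-0.12],[0,0,-0.12],[0,0,-0.11],[0,0,-0.04],[0,0,0]]' --hand '[0,0,0,0,0,0]'

```text
clock: 19.45
tcp_pos: [0.5005, 0.1778, 0.2226]
tcp_rot: [[0.115, 0.993, -0.009], [0.993, -0.115, -0.002], [-0.003, -0.008, -1.0]]
force: [0.0, 0.8, -9.1]
grip_width: 0.498
```

```bash
python3 - <<'E'
from mv import *
rep([.526,-.313,.22],83.4)
t=arm.read_camera("top");a=t["img"];cv2.imwrite("pics/t13.png",cv2.resize(a[180:285,325:425],None,fx=5,fy=5,interpolation=cv2.INTER_CUBIC))
E
```

```text
t 19.45 p [0.5005 0.1778 0.2226] yawx 83.41 z [-0.0086 -0.0022 -1.    ] F [ 0.03  0.76 -9.09] g 0.498 J [ 0.25  0.35  1.72 -0.    1.09  0.37]
lin share [-1.9383  0.3267  0.0139]
twz share 0.0002 tilt fix xy [-0.0106  0.0041 -0.    ]
```

View pics/t13.png

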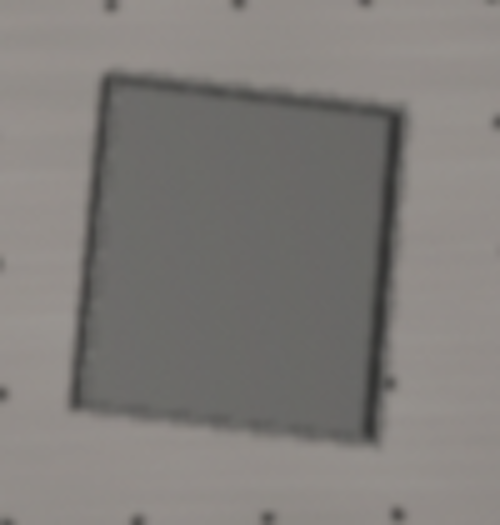

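Emit:
step_arm --twist '[[-0.01,0.004,0],[0,0,0],[0,0,0],[0,0,0],[0,0,0],[0,0,0],[0,0,0],[0,0,0],[0,0,0],[0,0,0],[0,0,0],[0,0,0]]' --linear '[[-0.06,0.01,0],[-0.12,0.02,0],[-0.16,0.027,0],[-0.17,0.029,0],[-0.17,0.029,0],[-0.17,0.029,0],[-0.17,0.029,0],[-0.17,0.029,0],[-0.17,0.029,0],[-0.17,0.029,0],[-0.12,0.02,0],[-0.06,0.01,0]]' --hand '[0,0,0,0,0,0,0,0,0,0,0,0]'

```text
clock: 20.7
tcp_pos: [0.5134, -0.2754, 0.2003]
tcp_rot: [[0.112, 0.993, -0.027], [0.994, -0.112, 0.004], [0.001, -0.027, -1.0]]
force: [0.1, -0.2, -9.9]
grip_width: 0.5
```

```bash
python3 - <<'E'
from mv import *
t=arm.read_camera("top")
w=[plane(t,(x/5+325-.4,y/5+180-.4),.025) for x,y in [(106,73),(404,105),(376,442),(72,408)]]
print(np.round(w,4),np.mean(w,0).round(4))
rep([.526,-.313,.22],83.4)
E
```

```text
[[ 0.6188 -0.2506  0.025 ]
 [ 0.5993 -0.3985  0.025 ]
 [ 0.434  -0.3744  0.025 ]
 [ 0.4541 -0.226   0.025 ]] [ 0.5265 -0.3124  0.025 ]
t 20.75 p [ 0.5133 -0.2768  0.2001] yawx 83.55 z [-0.027   0.0035 -0.9996] F [-2.28 -1.04 -8.8 ] g 0.501 J [-0.57  0.47  1.59 -0.01  1.1  -0.45]
lin share [-0.1383  0.0646 -0.0813]
twz share 0.0032 tilt fix xy [-0.0346 -0.0006 -0.    ]
```

Emit:
step_arm --twist '[[-0.0346,0,0.01],[0,0,0],[0,0,0],[0,0,0]]' --linear '[[-0.08,0.04,0],[-0.06,0.025,0],[0,0,0],[0,0,0]]' --hand '[0,0,0,0]'

```text
clock: 21.15
tcp_pos: [0.5226, -0.3137, 0.1936]
tcp_rot: [[0.122, 0.993, -0.007], [0.993, -0.122, 0.006], [0.005, -0.008, -1.0]]
force: [-0.8, 0.8, -7.8]
grip_width: 0.501
```

```bash
python3 - <<'E'
from mv import *
rep([.5265,-.3125,.10],82.6)
E
```

```text
t 21.15 p [ 0.5226 -0.3137  0.1936] yawx 83.0 z [-0.0068  0.0063 -1.    ] F [-0.85  0.8  -7.8 ] g 0.501 J [-0.62  0.52  1.53  0.    1.1  -0.5 ]
lin share [0.0046 0.0177 0.3742]
twz share 0.009 tilt fix xy [-0.0096 -0.0069 -0.    ]
```

Emit:
step_arm --twist '[[-0.0096,-0.007,0.009],[0,0,0],[0,0,0],[0,0,0],[0,0,0],[0,0,0]]' --linear '[[0.004,0.017,0.06],[0,0,0.11],[0,0,0.1],[0,0,0.05],[0,0,0],[0,0,0]]' --hand '[0,0,0,0,0,0]'

```text
clock: 21.75
tcp_pos: [0.5259, -0.3084, 0.1099]
tcp_rot: [[0.125, 0.992, -0.003], [0.992, -0.125, 0.002], [0.002, -0.003, -1.0]]
force: [0.9, -0.0, -8.5]
grip_width: 0.505
```

```bash
python3 - <<'E'
from mv import *
rep([.5265,-.3125,.067],82.6)
c=arm.read_camera("wrist");cv2.imwrite("pics/w14.png",c["img"])
E
```

```text
t 21.75 p [ 0.5259 -0.3084  0.1099] yawx 82.79 z [-0.0026  0.0023 -1.    ] F [ 0.85 -0.04 -8.52] g 0.505 J [-0.61  0.62  1.59  0.    0.93 -0.48]
lin share [-0.0163  0.0049  0.1715]
twz share 0.0043 tilt fix xy [-0.0037 -0.0025  0.    ]
```

View pics/w14.png

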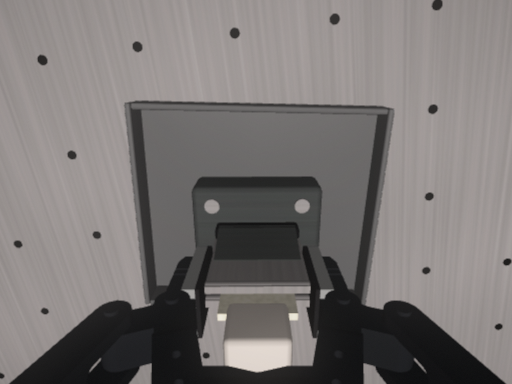

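The clip hangs over the middle of the tray (tray columns 128–392, clip mid 258). I go down.

Emit:
step_arm --twist '[[-0.0037,-0.0025,0.004],[0,0,0],[0,0,0],[0,0,0],[0,0,0]]' --linear '[[-0.016,0.005,0.05],[0,0,0.06],[0,0,0.035],[0,0,0],[0,0,0]]' --hand '[0,0,0,0,0]'

```text
clock: 22.3
tcp_pos: [0.5276, -0.3137, 0.0726]
tcp_rot: [[0.129, 0.992, 0.003], [0.992, -0.129, -0.002], [-0.002, 0.004, -1.0]]
force: [-0.2, 0.3, -8.5]
grip_width: 0.5
```

```bash
python3 - <<'E'
from mv import *
rep([.5265,-.3125,.067],82.6)
E
```

```text
t 22.3 p [ 0.5276 -0.3137  0.0726] yawx 82.58 z [ 0.0033 -0.0023 -1.    ] F [-0.18  0.3  -8.52] g 0.5 J [-0.61  0.68  1.6  -0.    0.86 -0.48]
lin share [ 0.0041 -0.0053  0.0224]
twz share -0.0004 tilt fix xy [ 0.0045  0.0024 -0.    ]
```

Emit:
step_arm --twist '[[0.004,0.002,0],[0,0,0],[0,0,0],[0,0,0]]' --linear '[[0,0,0.005],[0,0,0.005],[0,0,0.005],[0,0,0.004]]' --hand '[0,0,0,0]'

```text
clock: 22.7
tcp_pos: [0.5282, -0.314, 0.0686]
tcp_rot: [[0.129, 0.992, 0.002], [0.992, -0.129, -0.001], [-0.001, 0.002, -1.0]]
force: [0.4, -0.4, -8.8]
grip_width: 0.502
```

Emit:
step_arm --twist '[[0,0,0],[0,0,0]]' --linear '[[0,0,0.003],[0,0,0.003]]' --hand '[0,0]'

```text
clock: 22.9
tcp_pos: [0.5283, -0.3141, 0.0671]
tcp_rot: [[0.129, 0.992, 0.002], [0.992, -0.129, -0.001], [-0.001, 0.002, -1.0]]
force: [0.0, 0.2, -8.3]
grip_width: 0.501
```

Emit:
step_arm --twist '[[0,0,0],[0,0,0]]' --linear '[[0,0,0.003],[0,0,0.002]]' --hand '[0,0]'

```text
clock: 23.1
tcp_pos: [0.5283, -0.3141, 0.0658]
tcp_rot: [[0.129, 0.992, 0.002], [0.992, -0.129, -0.001], [-0.001, 0.002, -1.0]]
force: [-0.4, 0.5, -9.2]
grip_width: 0.504
```

Emit:
step_arm --twist '[[0,0,0]]' --linear '[[0,0,0.0015]]' --hand '[0]'

```text
clock: 23.2
tcp_pos: [0.5283, -0.3142, 0.0655]
tcp_rot: [[0.129, 0.992, 0.002], [0.992, -0.129, -0.002], [-0.001, 0.002, -1.0]]
force: [-2.4, -1.2, -2.9]
grip_width: 0.498
```

Touching down at the predicted z of 0.0655. One more small step, then release.

Emit:
step_arm --twist '[[0,0,0]]' --linear '[[0,0,0.001]]' --hand '[0]'

```text
clock: 23.3
tcp_pos: [0.5283, -0.3142, 0.0655]
tcp_rot: [[0.129, 0.992, 0.002], [0.992, -0.129, -0.002], [-0.001, 0.002, -1.0]]
force: [-1.2, 1.9, -3.6]
grip_width: 0.5
```

Emit:
step_arm --twist '[[0,0,0],[0,0,0],[0,0,0],[0,0,0],[0,0,0],[0,0,0]]' --linear '[[0,0,0],[0,0,0],[0,0,0],[0,0,0],[0,0,0],[0,0,0]]' --hand '[0.9,0.9,0.9,0.9,0.9,0.9]'

```text
clock: 23.9
tcp_pos: [0.5307, -0.3158, 0.0688]
tcp_rot: [[0.129, 0.992, 0.008], [0.992, -0.129, -0.006], [-0.005, 0.009, -1.0]]
force: [0.2, -0.3, 0.4]
grip_width: 0.895
```

```bash
python3 - <<'E'
from mv import *
rep([.5265,-.3125,.20],82.6)
c=arm.read_camera("wrist");cv2.imwrite("pics/w15.png",c["img"])
E
```

```text
t 23.9 p [ 0.5307 -0.3158  0.0688] yawx 82.59 z [ 0.0082 -0.0059 -0.9999] F [ 0.15 -0.31  0.37] g 0.895 J [-0.61  0.68  1.6  -0.    0.85 -0.48]
lin share [ 0.0084 -0.0137 -0.5252]
twz share -0.0003 tilt fix xy [ 0.0113  0.0061 -0.    ]
```

View pics/w15.png

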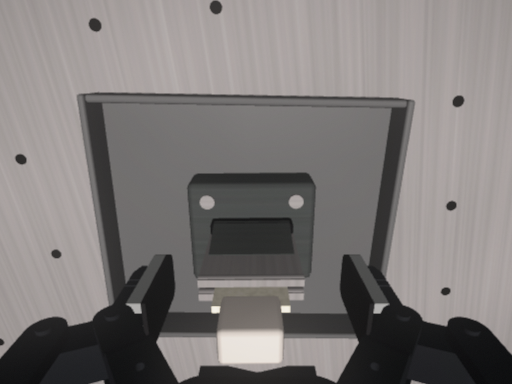

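The clip stands free and upright in the tray, with the fingers clear. I rise straight up and move aside.

Emit:
step_arm --twist '[[0,0,0],[0,0,0],[0,0,0],[0,0,0],[0,0,0],[0,0,0],[0,0,0],[0,0,0],[0,0,0]]' --linear '[[0,-0.01,-0.03],[0,0,-0.08],[0,0,-0.16],[0,0,-0.18],[0,0,-0.16],[-0.16,0,0],[-0.16,0,0],[-0.16,0,0],[0,0,0]]' --hand '[0.9,0.9,0.9,0.9,0.9,0.9,0.9,0.9,0.9]'

```text
clock: 24.85
tcp_pos: [0.5096, -0.4363, 0.2334]
tcp_rot: [[0.126, 0.992, 0.01], [0.992, -0.126, -0.009], [-0.007, 0.011, -1.0]]
force: [0.5, 0.6, 0.2]
grip_width: 0.902
```

```bash
python3 - <<'E'
from mv import *
rep()
t=arm.read_camera("top");s=arm.read_camera("side")
cv2.imwrite("pics/t16.png",t["img"]);cv2.imwrite("pics/s16.png",s["img"])
E
```

```text
t 24.85 p [ 0.5096 -0.4363  0.2334] yawx 82.75 z [ 0.0097 -0.0085 -0.9999] F [0.54 0.63 0.24] g 0.902 J [-0.78  0.58  1.33  0.    1.22 -0.65]
```

View pics/t16.png

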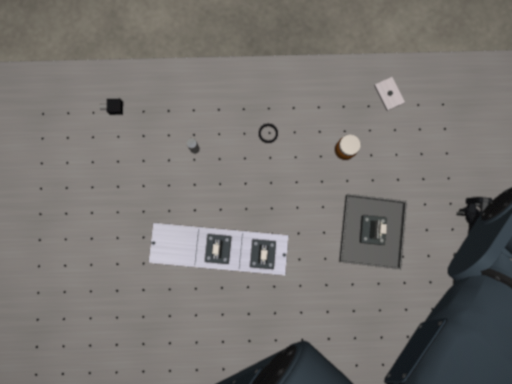

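View pics/s16.png

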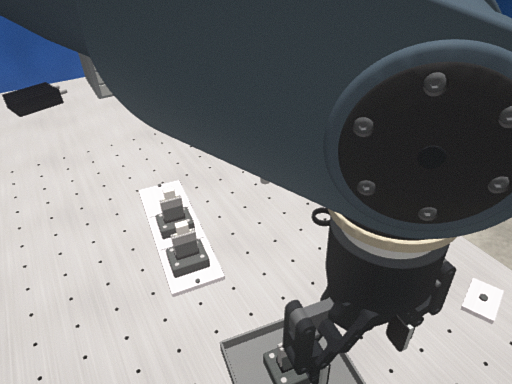

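```bash
python3 - <<'E'
from mv import *
t=arm.read_camera("top");a=t["img"].astype(int)
for n,x0,x1,z in [("mid",200,238,.11),("right",244,284,.11),("tray",360,392,.112)]:
    q=((a[:,:,2]-a[:,:,0]>8)&(a[:,:,2]>150)).astype(np.uint8);q[:205]=0;q[272:]=0;q[:,:x0]=0;q[:,x1:]=0
    ys,xs=np.nonzero(q);print(n,xs.mean(),ys.mean(),len(xs),plane(t,(xs.mean(),ys.mean()),z).round(4))
    f=np.zeros(a.shape[:2],np.uint8)
    if n!="tray":
        f[228:272,x0:x1]=(a.max(2)<115)[228:272,x0:x1];f=cv2.morphologyEx(f,cv2.MORPH_OPEN,np.ones((3,3)))
        c=cv2.convexHull(np.argwhere(f)[:,::-1].astype(np.int32));w=np.array([plane(t,p[0].astype(float),.036)[:2]*1000 for p in c],np.float32);print(cv2.minAreaRect(w))
c=arm.read_camera("wrist");cv2.imwrite("pics/w17.png",c["img"])
cv2.imwrite("pics/t17.png",cv2.resize(t["img"][190:275,335:410],None,fx=7,fy=7,interpolation=cv2.INTER_CUBIC))
E
```

```text
mid 215.43333333333334 248.56666666666666 60 [0.4929 0.0705 0.11  ]
((492.2520751953125, 70.1297607421875), (58.18718338012695, 67.2522964477539), 83.16121673583984)
right 263.49152542372883 254.27118644067798 59 [ 0.4774 -0.0387  0.11  ]
((477.0555114746094, -38.82915496826172), (57.22492599487305, 67.22068786621094), 83.46183013916016)
tray 383.0192307692308 228.32692307692307 52 [ 0.5296 -0.3142  0.112 ]
```

View pics/w17.png

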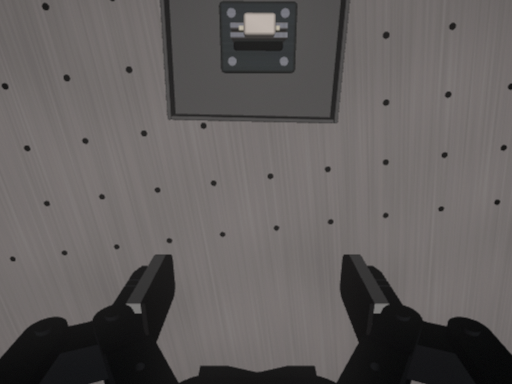

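View pics/t17.png

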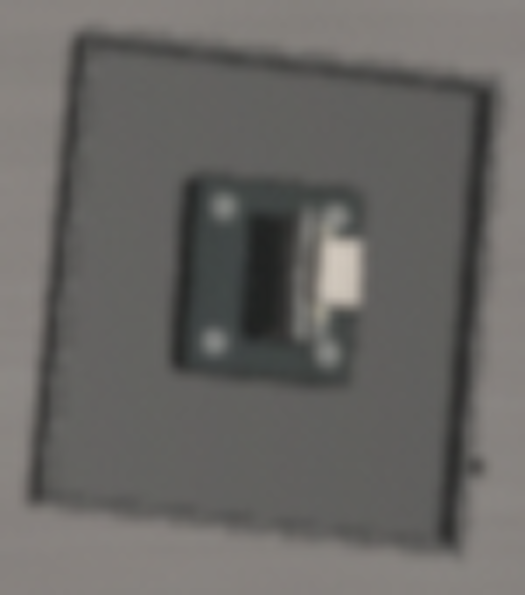

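Emit:
step_arm --twist '[[0,0,0],[0,0,0],[0,0,0],[0,0,0],[0,0,0],[0,0,0],[0,0,0],[0,0,0]]' --linear '[[-0.08,-0.15,0],[-0.08,-0.15,0],[-0.05,-0.17,0],[0,-0.18,0],[0,-0.18,0],[0,-0.18,0],[0,-0.18,0],[0,0,0]]' --hand '[0.9,0.9,0.9,0.9,0.9,0.9,0.9,0.9]'

```text
clock: 25.85
tcp_pos: [0.2038, -0.439, 0.23]
tcp_rot: [[0.108, 0.994, 0.009], [0.994, -0.108, -0.005], [-0.004, 0.01, -1.0]]
force: [0.7, -0.5, 1.2]
grip_width: 0.902
```

```bash
python3 - <<'E'
from mv import *
rep()
t=arm.read_camera("top");s=arm.read_camera("side")
cv2.imwrite("pics/s18.png",s["img"])
for z in (.102,.112): print(proj(s,(.5290,-.3145,z)).round(1))
E
```

```text
t 25.85 p [ 0.2038 -0.439   0.23  ] yawx 83.79 z [ 0.0093 -0.0052 -0.9999] F [ 0.66 -0.47  1.15] g 0.902 J [-1.24  0.25  1.84  0.01  1.05 -1.13]
[293.9 332. ]
[294.2 327.6]
```

View pics/s18.png

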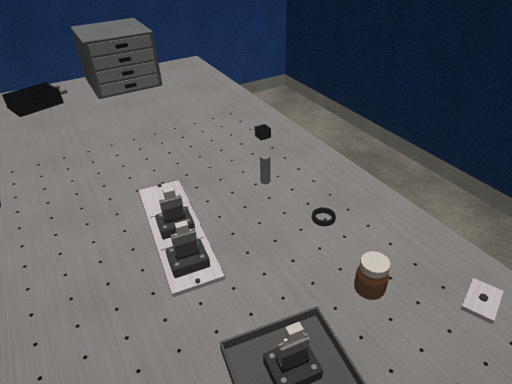

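The clear side view shows the tab top in the tray at about (294,328). That matches a drawn card at z = 0.112 (predicted row 327.6); undrawn it would be at row 332. Ring, jar and post are where they were. I hand in.

```bash
python3 - <<'E'
from workcell import arm
print(arm.job_done())
E
```

```text
the job is handed in; nothing more can be done
None
```

The left clip (rack y = +110 mm) was the weak one. It now stands upright near the middle of the tray with its card drawn, and I handed the job in at about 26 s.

**Finding it:** The right and middle cards held with at most about 0.2 mm of motion. Those tugs read 7–8 N, above the 5 N you asked for and at about the lifting limit, though I saw no clip rise. The left card slid at about 2.6 N.

**Drawing and moving:** I drew the left card about 10 mm, until z stopped rising and the force reached about 6 N. I then took the clip by its jaws (8–9 N hanging), carried it over and set it down softly at the height I had worked out.

**Last checks:**
- **Card:** The side view puts the tab top at about row 328. Drawn predicts 327.6 and undrawn 332, which agrees with the stop felt in the force, though the view alone separates them by only about 4 pixels.
- **Sound clips:** Both stand on the rack. By the top camera the right one shifted about 1.6 mm toward −x during its tug, and the middle one about 0.5 mm.
- **Force on the right card:** While I eased off, the hand pressed down on it briefly with about 14 N. I saw no movement of the card in z.
- **Other things:** The post, ring and jar look unmoved.

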